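# Third hand for a three-cell battery pack

## Robot

A 6-joint arm with a two-finger parallel gripper is mounted at the origin on the work surface. World frame = base frame: x ahead of the robot, y to its left, z up, the work surface at z = 0. Lengths are in m, angles in rad, forces in N, time in s.
With the tool pointing down it reaches from about 0.35 to 0.775 m from the base axis. Payload 7.3 kg.
Tool frame: the origin (TCP) lies midway between the tips of the shut fingers; the grasp point (between the pads) lies 19 mm behind it; z points along the fingers, y is the line along which they close (so a half turn about z gives the same grasp; the last joint's range is limited). The gripper opens to 92 mm and grips with 3 to 60 N. Pads are 19 mm wide; open, the fingers measure 130 mm over their backs; the gripper's body (75 mm by 190 mm) begins 47 mm behind the grasp point.
Start: joints at [1.195, 0.342, 1.524, -0, 1.275, -0.146], TCP at [0.12, 0.511, 0.227] pointing down, gripper open.
Joint ranges: [-2.53, 2.53], [-0.77, 2.02], [0.04, 2.7], [-1, 4.14], [0.28, 2.66], [-3.11, 3.11]. Speed limits (rad/s): [2.57, 2.57, 3.14, 3.14, 3.14, 3.14].

## Interface

Orientations are given as a unit quaternion [x, y, z, w].
In Python, from station import ctrl gives the robot as it stands. The module is installed in compiled form; this text tells all that it offers.
- The arm moves only by the tool step_arm, never from a script. Its argument "targets" is a list of rows, each an object of numbers: "tx", "ty", "tz": the shift along the tool's x, y, z in cm; "yaw": the turn about the tool's z in degrees; "grip": the opening, from 0 (shut) to 1 (fully open). In form: [{"tx": .., "ty": .., "tz": .., "yaw": .., "grip": ..}, ...]. A call has 1 to 12 rows; each row is the pose to reach, as a shift and turn from the pose commanded when the call began, along the tool's axes at that moment; what a row does not reach only later rows make up. A row lasts 1/8 s, in which the tool goes at most 62.5 mm and 10.7 degrees, less where a joint would pass 70% of its speed; a pose out of reach is approached as far as the arm can. A call with a gripper value outside its range is refused whole. The fingers move at their own pace and stop on an object; the grip force is fixed at half the most. Time passes only in rows, so rows that repeat a pose let the fingers close. It gives the time, the measured TCP pose, the force, the opening and the grip force at its end, in the units of the state.
- ctrl.get_state(): the state, without advancing time (a new reading comes with each control period).
- ctrl.capture(name): name is "scene" or "top"; returns (picture, depth): 400x640x3 uint8, red, green, blue; 400x640 float32, m along the optical axis (not along the pixel's ray), 0 where there is no reading.
- ctrl.camera_params(name): a dict with "camera_matrix" (3x3 intrinsics, pixels), "rvec" (rotation vector, rad) and "tvec" (3), from world to camera coordinates, as OpenCV has them. Camera axes: x right, y down, z forward; pixel columns grow to the right and rows downward; lengths in m; the calibration is good to about 2 mm. A picture is of the moment at which its call begins. camera_params takes no time and is no camera call.
- ctrl.finish_job(): hands the job in; it is judged then, once.
The state is a dict: "t": time; "q": joint angles; "joint_velocities": joint speeds; "joint_torque": joint torques, N m; "position": TCP position; "ee_rot": TCP orientation; "force": force on the tool from outside, world axes, zero at the start; "wrist_torque": the same for the moment, N m; "width": finger opening in m; "grip_force": force on a finger pad.
Only numpy, scipy, OpenCV 4.12 (cv2) and the standard library are available. Lean on these libraries where they do the work, as an engineer would, in place of code of your own. Each camera call takes 0.05 s, during which the arm holds its last target. There are 200 camera calls.

## Task

Be my third hand for this pack: from the cell rest take the cell that is the same size as the two glued ones in the aluminium cradle, and lay it gently in the groove on top of them to make a triangle, button end facing the same way as theirs and its flat end right up against the end plate like theirs. Then press it straight down into the groove with a steady 10 newtons or so and finish while still pressing: do not let up, I am about to weld the strip across the ends. Leave the pair where it lies against the plate, and leave everything else on the shelf alone.

Things in the scene. Friction and masses are not known exactly. Their poses are not given: they have to be found in the camera images.
- cell: The cell to add: a plain grey round lithium cell, 18.5 mm in diameter and 65 mm long, 46 g, lying level in one of the three bays of the cell rest (which bay varies). Origin at its middle, on its axis; its x axis runs along the cell towards the button end. In the rest its axis is 20 mm above the work surface.
- cell_button (a point): Centre of the cell's button (+) end face: a small raised steel button in a white ring, 32.5 mm along +x from the cell's origin.
- cell_flat (a point): Centre of the cell's flat (-) end face: a plain steel disc, 32.5 mm along -x from the cell's origin.
- pair: Two cells of the same kind glued side by side, 92 g, loose in the cradle's channel, flat ends against the end plate, nickel strip across the button ends. Origin midway between them at axis height, 17.3 mm above the work surface; x along the cells to the button ends, z up. The groove runs along x above the seam: a cell lying in it has its axis 16 mm and its crown 25.3 mm above this origin.
- cradle: Fixed aluminium base plate 130 (x) by 90 by 8 mm, origin under its centre. Channel 39 mm wide inside, walls 8 mm thick, tops 20 mm above the work surface, ending at x = +22 mm; +x end open. End plate at the -x end: 50 mm wide, 8 mm thick, top 50 mm above the work surface, face (looking to +x) at x = -34 mm. All rigid, no spring: a press builds up within about 1 mm.
- seat (a point): Point on the end plate's face, above the middle of the channel, where the centre of the third cell's flat end belongs: 33.3 mm above the work surface. Its axes are the cradle's: x along the groove away from the end plate, y across, z up. The seated cell's middle is 32.5 mm along +x from it.
- rest: Cell rest, fixed: white plastic plate 76 (x) by 190 (y) by 5 mm, origin under its centre. Three bays at y = -62, 0, +62 mm, each two V saddles at x = -21 and +21 mm (6 mm thick, tops 18 mm above the work surface). Cells lie in them along x, button ends to +x; between the saddles 36 mm are free for fingers.
- fat_cell: Bystander in another bay of the rest: a fat grey cell, 26 mm in diameter, 65 mm long; its axis is 25 mm above the work surface. Origin at its middle.
- thin_cell: Bystander in another bay of the rest: a thin grey cell, 14 mm in diameter, 50 mm long; its axis is 17 mm above the work surface. Origin at its middle.
- phone_frame: Bystander: a silver aluminium phone frame, 149 by 72 by 8 mm, lying flat. Origin under its centre, x along its length.
- pouch0: Bystander: a flat grey phone battery, 82 by 44 by 5 mm, lying flat between the cradle and the rest. Origin under its centre, x along its length.
- pouch1: Bystander: a second flat grey phone battery of the same size, lying flat between the robot and the rest. Origin under its centre, x along its length.
- spudger: Bystander: a yellow plastic spudger, 150 by 10 by 6 mm, lying flat. Origin under its middle, x along its length.
- tin: Bystander: a round brass tin with a dented lid, 60 mm in diameter and 25 mm high. Origin under its centre.
Things that resemble listed ones, but are neither listed nor needed, are in the scene too. What is shaped like the cell but green, pink or red is not meant.

How it is judged:
On the way:
1. the cell lies in the groove on top of the pair, button end forward, flat end against the end plate (x of cell_flat in the frame of seat between -0.0015 and 0.0025 m and x of cell_button in the frame of seat between 0.0635 and 0.0675 m and y of cell_flat in the frame of seat between -0.003 and 0.003 m and z of cell_flat in the frame of seat between -0.0025 and 0.002 m and y of cell_button in the frame of seat between -0.003 and 0.003 m and z of cell_button in the frame of seat between -0.0025 and 0.002 m and contact force between cell and pair above 0.1 N), for 0.2 s.
At the end, for the whole second after the job is handed in: Through the last second the robot touches the cell and presses it on the pair with 5 to 17 N; the cell lies in the groove (ends within 3 mm sideways, about 2 mm in height), button end forward, flat end within 2.5 mm of the end plate; the pair lies in the channel within 2.5 mm of the plate (x of cell_flat in the frame of seat between -0.0015 and 0.0025 m and x of cell_button in the frame of seat between 0.0635 and 0.0675 m and y of cell_flat in the frame of seat between -0.003 and 0.003 m and z of cell_flat in the frame of seat between -0.0025 and 0.002 m and y of cell_button in the frame of seat between -0.003 and 0.003 m and z of cell_button in the frame of seat between -0.0025 and 0.002 m and x of pair in the frame of seat between 0.031 and 0.035 m and y of pair in the frame of seat between -0.003 and 0.003 m and z of pair in the frame of seat between -0.0185 and -0.0145 m and contact force between cell and pair between 5 and 17 N and contact force between any of the fingers, the arm and cell above 1 N and linear speed of cell below 0.01 m/s); the arm keeps its last pose, push and grip.
It fails at once if the cell was rammed on to the pair or pressed hard enough to dent it (over 40 N) (contact force between cell and pair above 40 N).
It fails at once if another cell in the rest was moved more than 15 mm (distance of any of fat_cell, thin_cell from where it was at the start of the episode above 0.015 m).
It fails at once if a thing lying on the shelf was moved more than 15 mm (distance of any of phone_frame, pouch0, pouch1, spudger, tin from where it was at the start of the episode above 0.015 m).
It also fails if it takes over 58 s, if anything falls off the work surface, if the arm or the gripper's body presses on something with over 40 N, if the wrist force passes 120 N, or if a joint passes its speed limit or range.

## Working session

There is one attempt and no reset: what is moved stays moved. The work goes in short steps, Python scripts to look and compute and a tool call to move; the robot and the scene stay as the last step left them, time stands still between calls to the robot, and variables do not carry over. Pictures are saved under pics/ and viewed, at most 10 in all, crops included, and the job is handed in when it is done.

Besides the shell and the picture viewer there is one more tool, called after ">>>" as name(argument=value, ...), one argument or row to a line, values as JSON. step_arm: Moves the arm, as the interface text tells. Its arguments: {"type":"object","properties":{"targets":{"type":"array","items":{"type":"object","properties":{"tx":{"type":"number"},"ty":{"type":"number"},"tz":{"type":"number"},"yaw":{"type":"number"},"grip":{"type":"number"}}}}},"required":["targets"]}

```bash
mkdir -p pics; cat > h.py <<'E'
import numpy as np, cv2
from station import ctrl
def cap(n,f):
    im,d=ctrl.capture(n); cv2.imwrite(f'pics/{f}.png',im[:,:,::-1]); np.save(f'pics/{f}.npy',d); return im,d
def world(n,u,v,d):
    p=ctrl.camera_params(n);K=p['camera_matrix'];R=cv2.Rodrigues(np.array(p['rvec'],float))[0]
    c=np.linalg.inv(K)@np.array([u,v,1.])*d
    return R.T@(c-np.array(p['tvec']).ravel())
def pix(n,P):
    p=ctrl.camera_params(n)
    return cv2.projectPoints(np.array(P,float).reshape(-1,3),np.array(p['rvec'],float),np.array(p['tvec'],float),np.array(p['camera_matrix']),None)[0].reshape(-1,2)
E
python3 - <<'E'
from h import *
cap('top','top0');cap('scene','sc0')
for n in('top','scene'):
    p=ctrl.camera_params(n);R=cv2.Rodrigues(np.array(p['rvec'],float))[0];print(n,p['camera_matrix'],-R.T@np.array(p['tvec']).ravel(),R)
print(ctrl.get_state())
E
```

```text
top [[503.75419629   0.         317.67325188]
 [  0.         503.75419629 193.89171513]
 [  0.           0.           1.        ]] [0.40933672 0.01463929 1.46178263] [[ 0.00763522 -0.99996805  0.00236844]
 [-0.99477393 -0.00783668 -0.10180086]
 [ 0.10181616 -0.00157879 -0.99480198]]
scene [[477.59775955   0.         326.70429934]
 [  0.         477.59775955 200.83264958]
 [  0.           0.           1.        ]] [0.91981063 0.42135438 0.98268039] [[-0.72172992  0.69207507 -0.01174805]
 [ 0.59656371  0.61333938 -0.51761622]
 [-0.35102374 -0.38058757 -0.85553225]]
{'t': 0.1, 'q': array([ 1.19499319e+00,  3.42658935e-01,  1.52489699e+00, -2.13366678e-05,
        1.27541587e+00, -1.46030778e-01]), 'joint_velocities': array([ 1.83456673e-03, -1.18445969e-03, -2.66705918e-03, -1.77054822e-03,
       -1.09080312e-03, -4.93936907e-05]), 'joint_torque': array([ 3.48778041e-03, -4.31995904e+01, -2.44697517e+01,  7.20152026e-02,
        5.24326286e-02, -6.42283726e-05]), 'position': array([0.11943952, 0.51086549, 0.22611996]), 'ee_rot': array([ 1.14630501e-01,  9.93407959e-01, -6.68863502e-04, -1.68027353e-04]), 'force': array([ 0.03366854,  0.23989577, -0.58502796]), 'wrist_torque': array([-0.03629433,  0.00979686,  0.02098486]), 'grip_force': 0.0, 'width': 0.09182766486258541}
```

View pics/top0.png

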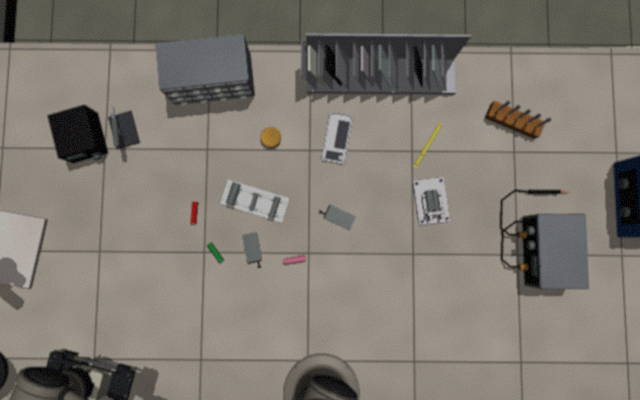

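View pics/sc0.png

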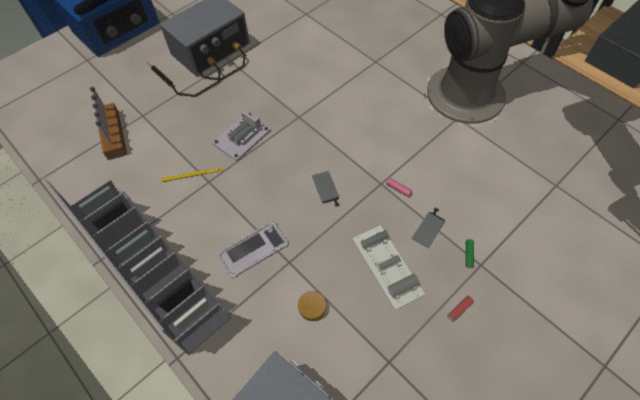

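The rest is at top (255,200) and scene (388,265), and the cradle at top (432,201) and scene (243,134). The cells in the bays are at top (232,194), (254,200) and (276,207). Next I enlarge both fixtures.

```bash
python3 - <<'E'
from h import *
t=cv2.imread('pics/top0.png');s=cv2.imread('pics/sc0.png')
def c(im,x,y,w,h): return cv2.resize(im[y:y+h,x:x+w],(400,300),interpolation=cv2.INTER_CUBIC)
o=np.vstack([np.hstack([c(t,215,170,80,60),c(t,392,171,80,60)]),np.hstack([c(s,332,218,120,90),c(s,203,99,80,60)])])
cv2.imwrite('pics/crop0.png',o)
E
```

```text
(no output)
```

View pics/crop0.png

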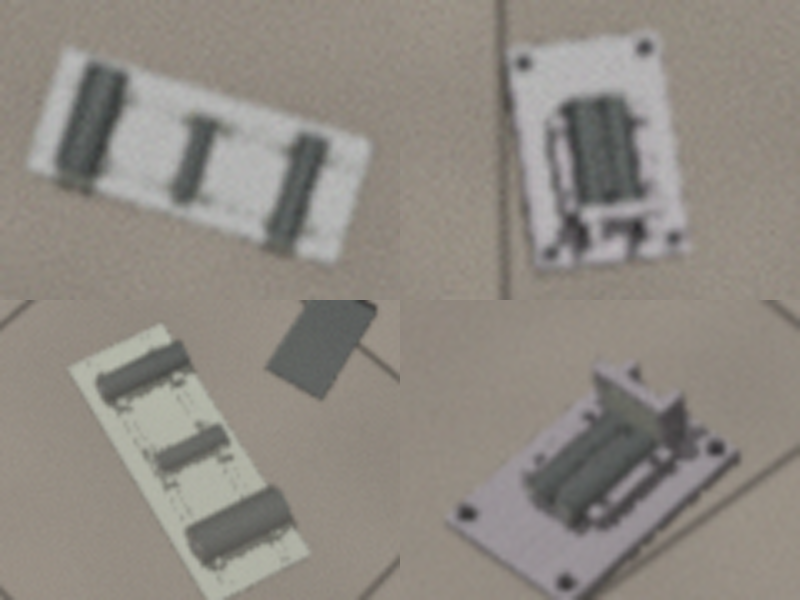

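Candidates for the cell, by top pixel: (234,194) is the widest, (254,201) is short and thin, and (274,208) is as long as the fat one but narrower. The cell at (274,208), scene (375,239), matches the glued pair. The cradle's end plate is at the robot side (top view bottom, v≈214). Next I average frames, fit the poses and check which way the buttons face.

```bash
cat > fit.py <<'E'
from h import *
import sys
A={}
for n in('top','scene'):
    c=[ctrl.capture(n) for _ in range(8)]
    im=np.mean([x[0] for x in c],0);d=np.array([x[1] for x in c]);d=np.where(d>0,d,np.nan);d=np.nanmedian(d,0)
    A[n]=im,d;np.savez(f'pics/avg_{n}.npz',im=im,d=d)
def c(im,x,y,w,h): return cv2.resize(np.clip((im[y:y+h,x:x+w,::-1]-40)*1.3,0,255).astype(np.uint8),(400,300),interpolation=cv2.INTER_CUBIC)
t=A['top'][0];s=A['scene'][0]
cv2.imwrite('pics/crop1.png',np.vstack([np.hstack([c(t,254,185,40,30),c(t,412,180,40,45)]),np.hstack([c(s,352,222,48,36),c(s,217,108,56,42)])]))
# heights map in world from each camera
for n in A:
    im,d=A[n];p=ctrl.camera_params(n);K=p['camera_matrix'];R=cv2.Rodrigues(np.array(p['rvec'],float))[0]
    v,u=np.mgrid[:400,:640];C=np.stack([(u-K[0,2])/K[0,0]*d,(v-K[1,2])/K[1,1]*d,d],-1)
    W=(C-np.array(p['tvec']).ravel())@R;np.save(f'pics/W_{n}.npy',W)
    for nm,(x0,y0,x1,y1) in dict(rest=(215,170,295,230) if n=='top' else (345,220,430,312),cradle=(405,170,458,230) if n=='top' else (205,100,282,165)).items():
        w=W[y0:y1,x0:x1].reshape(-1,3);col=im[y0:y1,x0:x1].reshape(-1,3)
        h=w[:,2]
        print(n,nm,'floor z',np.nanmedian(h), 'hist',np.histogram(h[~np.isnan(h)],bins=np.arange(-.006,.06,.004))[0])
E
python3 fit.py
```

```text
top rest floor z 0.0011372652230080584 hist [ 151 2711 1088  354    9   39   64   74   99   67  107   37    0    0
    0    0]
top cradle floor z 0.002224020112255402 hist [  52 1480  284  712  137   25  124  170  107    6    5   12   15   24
   27    0]
scene rest floor z 0.0001529481894020424 hist [ 123 4585 2078  144   31  104  102  148  172   86  236   11    0    0
    0    0]
scene cradle floor z -0.0006292189277341439 hist [ 392 3171  143  637   47   54  185  209   30   17   23   26   18   50
    3    0]
```

View pics/crop1.png

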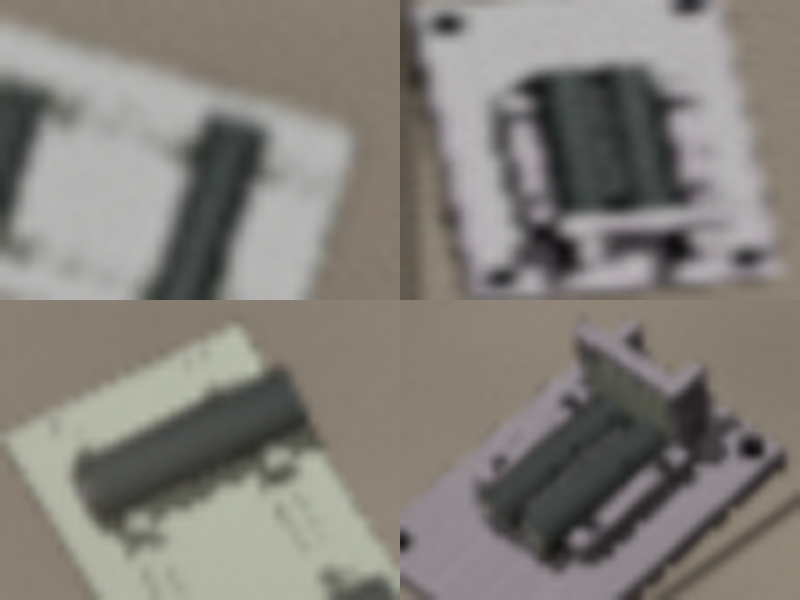

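```bash
cat > fit2.py <<'E'
from h import *
from scipy.optimize import minimize
def plane(n,h):
    p=ctrl.camera_params(n);K=p['camera_matrix'];R=cv2.Rodrigues(np.array(p['rvec'],float))[0];t=np.array(p['tvec']).ravel()
    o=-R.T@t;v,u=np.mgrid[:400,:640];r=np.stack([(u-K[0,2])/K[0,0],(v-K[1,2])/K[1,1],np.ones(u.shape)],-1)@R
    return o+r*((h-o[2])/r[...,2])[...,None]
roi={'rest':{'top':(212,172,297,230),'scene':(345,218,432,314)},'cradle':{'top':(408,172,458,230),'scene':(208,104,278,164)}}
for nm,h,L in(('rest',.005,(.19,.076)),('cradle',.008,(.13,.09))):
  for n in('top','scene'):
    a=np.load(f'pics/avg_{n}.npz');im=a['im'];x0,y0,x1,y1=roi[nm][n]
    g=im[...,2][y0:y1,x0:x1]  # blue: floor is brownish
    m=(g>np.percentile(g,50)*0+ (cv2.threshold(g.astype(np.uint8),0,255,cv2.THRESH_OTSU)[0])).astype(np.uint8)
    k,l,st,_=cv2.connectedComponentsWithStats(m);b=1+np.argmax(st[1:,4]);
    cs,_=cv2.findContours((l==b).astype(np.uint8),cv2.RETR_EXTERNAL,cv2.CHAIN_APPROX_NONE)
    hull=cv2.convexHull(max(cs,key=len))[:,0]+[x0,y0]
    P=plane(n,h)[hull[:,1],hull[:,0],:2]
    r=cv2.minAreaRect((P*1000).astype(np.float32));print(nm,n,r)
# cells: crown pts by depth
for n in('top','scene'):
    W=np.load(f'pics/W_{n}.npy')
    for nm in roi:
        x0,y0,x1,y1=roi[nm][n];w=W[y0:y1,x0:x1]
        m=((w[...,2]>.0125)&(w[...,2]<.045)).astype(np.uint8)
        k,l,st,_=cv2.connectedComponentsWithStats(m)
        for i in range(1,k):
            if st[i,4]>30:
                q=w[l==i];r=cv2.minAreaRect((q[:,:2]*1000).astype(np.float32));print(n,nm,st[i],r,q[:,2].max().round(4))
E
python3 fit2.py
```

```text
rest top ((531.797119140625, 175.93017578125), (147.6138153076172, 76.24871826171875), 73.16219329833984)
rest scene ((537.3084716796875, 198.38937377929688), (188.9619140625, 75.29512786865234), 73.15380859375)
cradle top ((542.664306640625, -317.6109619140625), (128.8636932373047, 90.50255584716797), 7.42361307144165)
cradle scene ((533.147216796875, -322.88958740234375), (202.7734375, 188.27613830566406), 49.28874969482422)
top rest [ 13  10  16  23 217] ((557.3924560546875, 256.10821533203125), (31.199169158935547, 64.75955200195312), 74.5697021484375) 0.0406
top rest [ 34  19  16  19 109] ((536.7928466796875, 196.89691162109375), (30.4482364654541, 51.0839958190918), 72.54175567626953) 0.026
top rest [ 55  24  15  23 164] ((519.5012817382812, 138.11105346679688), (30.811500549316406, 64.5873031616211), 74.76073455810547) 0.0318
top cradle [ 13  17  22  31 443] ((530.6328125, -316.5042419433594), (87.0313491821289, 56.715782165527344), 5.916141033172607) 0.0438
scene rest [ 15  12  29  21 270] ((518.0191040039062, 138.89755249023438), (30.998781204223633, 64.86617279052734), 73.07460021972656) 0.0306
scene rest [ 30  34  26  22 193] ((535.6348876953125, 198.04257202148438), (31.22914695739746, 50.32079315185547), 73.29350280761719) 0.0247
scene rest [ 42  55  32  25 414] ((555.9091186523438, 258.453369140625), (28.109649658203125, 65.16998291015625), 72.55439758300781) 0.039
scene cradle [ 19   9  34  31 562] ((529.2002563476562, -316.17877197265625), (87.54428100585938, 55.62788391113281), 8.184378623962402) 0.0446
```

```bash
python3 - <<'E'
from h import *
import scipy.ndimage as nd
s=np.load('pics/avg_scene.npz')['im'];t=np.load('pics/avg_top.npz')['im']
d=np.array([.957,-.29,0]);n=np.array([.29,.957,0])
for nm,c,r,L in(('cell',(.5188,.1388,.02),.00925,.0325),('fat',(.5567,.2575,.025),.013,.0325),('thin',(.5363,.1975,.017),.007,.025)):
  for sg in(1,-1):
    for im,cn in((s,'scene'),(t,'top')):
      P=[np.array(c)+sg*d*(L+.0003)+ [0,0,z*r] for z in(1,.7,.4,0,-.4,-.7)]
      uv=pix(cn,P);print(nm,sg,cn,uv[0].round(1),[[int(nd.map_coordinates(im[...,k],[[q[1]],[q[0]]],order=1)[0]) for k in range(3)] for q in uv])
def c(im,x,y,w,h): return cv2.resize(np.clip((im[y:y+h,x:x+w,::-1]-30)*1.5,0,255).astype(np.uint8),(400,300),interpolation=cv2.INTER_CUBIC)
cv2.imwrite('pics/crop2.png',np.vstack([np.hstack([c(s,354,234,24,18),c(s,382,280,24,18)]),np.hstack([c(s,372,258,24,18),c(s,226,130,32,24)])]))
E
```

```text
cell 1 scene [361.  243.3] [[120, 118, 112], [130, 128, 122], [139, 138, 132], [152, 152, 144], [164, 165, 155], [170, 172, 160]]
cell 1 top [276.7 195.6] [[150, 150, 148], [148, 149, 147], [147, 148, 146], [145, 146, 145], [143, 144, 143], [140, 142, 140]]
cell -1 scene [386.6 231.2] [[119, 116, 110], [111, 110, 105], [104, 104, 101], [97, 99, 96], [92, 95, 93], [90, 93, 90]]
cell -1 top [269.7 217.5] [[100, 103, 98], [100, 103, 98], [101, 104, 98], [101, 104, 98], [101, 104, 98], [100, 104, 98]]
fat 1 scene [389.6 289.9] [[112, 110, 106], [114, 112, 108], [116, 114, 110], [125, 124, 117], [145, 146, 136], [162, 163, 152]]
fat 1 top [235.  181.7] [[137, 136, 132], [135, 135, 131], [134, 134, 130], [131, 131, 128], [129, 129, 127], [128, 128, 126]]
fat -1 scene [416.5 276.3] [[122, 120, 113], [112, 112, 107], [106, 107, 103], [105, 107, 102], [104, 106, 101], [104, 105, 100]]
fat -1 top [227.8 203.6] [[94, 96, 91], [93, 96, 91], [94, 96, 91], [95, 97, 92], [95, 97, 92], [95, 97, 92]]
thin 1 scene [377.8 265.5] [[133, 134, 125], [136, 136, 127], [140, 141, 131], [146, 148, 137], [150, 152, 141], [152, 154, 143]]
thin 1 top [255.7 192. ] [[155, 155, 154], [153, 154, 153], [152, 152, 151], [150, 150, 149], [148, 148, 147], [146, 147, 145]]
thin -1 scene [397.8 255.7] [[122, 124, 118], [112, 114, 109], [108, 109, 105], [103, 105, 101], [102, 104, 100], [101, 103, 99]]
thin -1 top [250.2 208.8] [[96, 99, 95], [95, 98, 95], [94, 97, 94], [93, 96, 92], [93, 96, 92], [93, 96, 92]]
```

View pics/crop2.png

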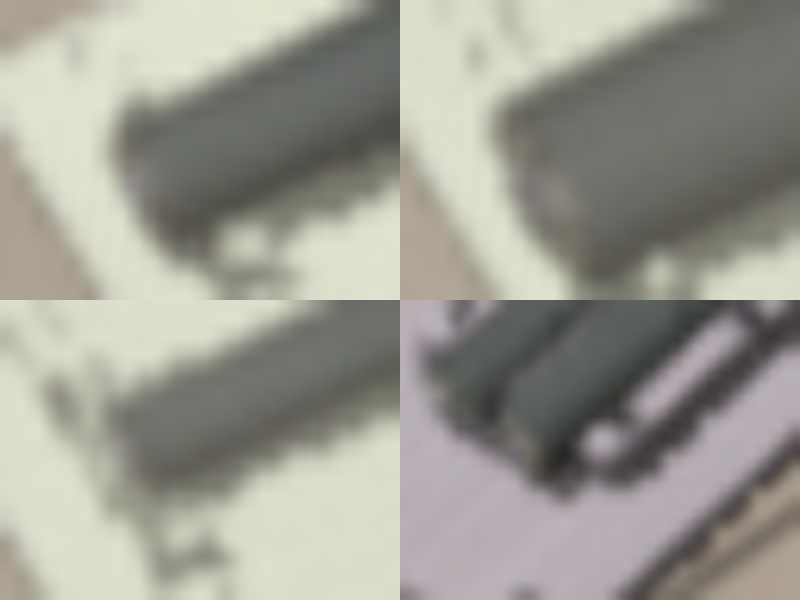

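The camera-facing (+x, away from robot) end of the cells shows a light ring with a steel button: cell at scene ≈(362,244), fat cell at ≈(391,292). The pair's strip end also faces away from the robot. So no half turn is needed, only about +24° of yaw. I'll refine the poses with a colour ratio.

```bash
cat > fit3.py <<'E'
from fit2 import plane,roi
from h import *
from scipy.optimize import minimize
import scipy.ndimage as nd
# edge-based refinement: maximise mean gradient of (B/R) along projected rectangle outline
def edge(nm,n,h,lx,ly,x0):
    im=np.load(f'pics/avg_{n}.npz')['im'];f=nd.gaussian_filter(im[...,2]/im[...,0],.7)
    s=np.linspace(-1,1,60)
    def cost(p,off=.003):
        c,sn=np.cos(p[2]),np.sin(p[2]);tot=0
        def smp(k):
            a,b=lx/2+k,ly/2+k
            Q=np.concatenate([np.c_[s*lx/2,0*s+b],np.c_[s*lx/2,0*s-b],np.c_[0*s+a,s*ly/2],np.c_[0*s-a,s*ly/2]])
            W=np.c_[p[0]+c*Q[:,0]-sn*Q[:,1],p[1]+sn*Q[:,0]+c*Q[:,1],np.full(len(Q),h)]
            uv=pix(n,W);return nd.map_coordinates(f,[uv[:,1],uv[:,0]],order=1)
        return -np.mean(smp(-off)-smp(off))*100
    best=min((minimize(cost,[x0[0]+a,x0[1]+b,x0[2]],method='Nelder-Mead',options=dict(initial_simplex=np.array([[x0[0]+a,x0[1]+b,x0[2]],[x0[0]+a+.004,x0[1]+b,x0[2]],[x0[0]+a,x0[1]+b+.004,x0[2]],[x0[0]+a,x0[1]+b,x0[2]+.03]]))) for a in(-.003,.003) for b in(-.003,.003)),key=lambda r:r.fun)
    print('EDGE',nm,n,best.x[:2].round(4),np.degrees(best.x[2]).round(2),best.fun.round(2))
for n in('top','scene'):
    edge('rest',n,.005,.076,.19,(.5373,.198,-.294))
    edge('cradle',n,.008,.13,.09,(.5427,-.3176,.13))
E
python3 fit3.py | grep EDGE
```

```text
EDGE rest top [0.5373 0.1957] -16.68 -7.08
EDGE cradle top [ 0.5411 -0.3159] 7.51 -7.38
EDGE rest scene [0.5373 0.199 ] -16.79 -4.67
EDGE cradle scene [ 0.5421 -0.3109] 7.15 -6.31fit3.py:7: RuntimeWarning: divide by zero encountered in divide
  im=np.load(f'pics/avg_{n}.npz')['im'];f=nd.gaussian_filter(im[...,2]/im[...,0],.7)
```

```bash
cat >> h.py <<'E'
from scipy.spatial.transform import Rotation as Ro
def go(x,y,z,ang):
    """shift/turn from the measured pose to world x,y,z with tool y axis at ang deg"""
    s=ctrl.get_state();R=Ro.from_quat(s['ee_rot']).as_matrix();d=R.T@(np.array([x,y,z])-s['position'])*100
    a=np.degrees(np.arctan2(R[1,1],R[0,1]));print('pos',s['position'].round(4),'angY',a.round(2),'t',s['t'],'F',s['force'].round(2),'w',s['width'],'-> t(cm)',d.round(3),'yaw',-(ang-a))
E
python3 -c "
from h import *
go(.519,.1382,.10,73.2)"
```

```text
pos [0.1196 0.5112 0.2268] angY 76.83 t 0.9 F [0.26 0.86 0.78] w 0.09177946704024523 -> t(cm) [-47.388 -27.226  12.675] yaw 3.6337605042828898
```

>>> step_arm(
  targets=[
    {"tx": -47.4,"ty": -27.2,"tz": 8,"yaw": 3.6,"grip": 0.4},
    {"tx": -47.4,"ty": -27.2,"tz": 8,"yaw": 3.6,"grip": 0.4},
    {"tx": -47.4,"ty": -27.2,"tz": 8,"yaw": 3.6,"grip": 0.4},
    {"tx": -47.4,"ty": -27.2,"tz": 8,"yaw": 3.6,"grip": 0.4},
    {"tx": -47.4,"ty": -27.2,"tz": 8,"yaw": 3.6,"grip": 0.4},
    {"tx": -47.4,"ty": -27.2,"tz": 8,"yaw": 3.6,"grip": 0.4},
    {"tx": -47.4,"ty": -27.2,"tz": 8,"yaw": 3.6,"grip": 0.4},
    {"tx": -47.4,"ty": -27.2,"tz": 8,"yaw": 3.6,"grip": 0.4},
    {"tx": -47.4,"ty": -27.2,"tz": 8,"yaw": 3.6,"grip": 0.4},
    {"tx": -47.4,"ty": -27.2,"tz": 12.7,"yaw": 3.6,"grip": 0.4},
    {"tx": -47.4,"ty": -27.2,"tz": 12.7,"yaw": 3.6,"grip": 0.4},
    {"tx": -47.4,"ty": -27.2,"tz": 12.7,"yaw": 3.6,"grip": 0.4},
  ],
)

```text
t: 2.4
position: [0.5195, 0.1389, 0.1009]
ee_rot: [0.145, 0.989, 0.0, 0.0]
force: [-0.3, -0.7, -0.2]
width: 0.0369
grip_force: 0.0
```

```bash
python3 -c "
from h import *
go(.519,.1382,.0155,73.2)
a,_=cap('scene','sc1');b,_=cap('top','top1')
def c(im,x,y,w,h): return cv2.resize(im[y:y+h,x:x+w,::-1],(400,400),interpolation=cv2.INTER_CUBIC)
cv2.imwrite('pics/crop3.png',np.hstack([c(a,330,170,100,100),c(b,225,160,80,80)]))"
```

```text
pos [0.5195 0.1389 0.1009] angY 73.28 t 2.4 F [-0.31 -0.67 -0.22] w 0.03693254200651912 -> t(cm) [ 0.031 -0.089  8.541] yaw 0.07544965571719331
```

View pics/crop3.png

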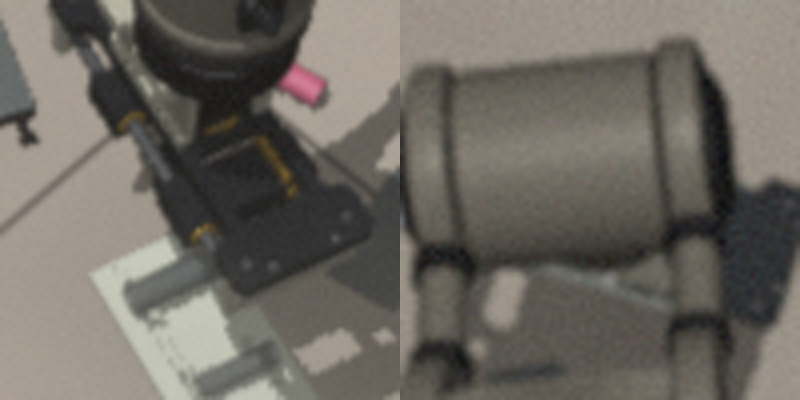

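The gripper is over the right-hand cell and hides its middle; the cell's +x end is visible at scene ≈(363,243). I'll descend gently.

>>> step_arm(
  targets=[
    {"tx": 0,"ty": -0.1,"tz": 5,"yaw": 0,"grip": 0.4},
    {"tx": 0,"ty": -0.1,"tz": 7,"yaw": 0,"grip": 0.4},
    {"tx": 0,"ty": -0.1,"tz": 8,"yaw": 0,"grip": 0.4},
    {"tx": 0,"ty": -0.1,"tz": 8.5,"yaw": 0,"grip": 0.4},
    {"tx": 0,"ty": -0.1,"tz": 8.5,"yaw": 0,"grip": 0.4},
  ],
)

```text
t: 3.12
position: [0.5194, 0.1377, 0.0155]
ee_rot: [0.146, 0.989, 0.0, 0.001]
force: [0.1, -0.2, 0.5]
width: 0.0367
grip_force: 0.0
```

>>> step_arm(
  targets=[
    {"tx": 0,"ty": 0,"tz": 0,"yaw": 0,"grip": 0.25},
    {"tx": 0,"ty": 0,"tz": 0,"yaw": 0,"grip": 0.22},
    {"tx": 0,"ty": 0,"tz": 0,"yaw": 0,"grip": 0.1},
    {"tx": 0,"ty": 0,"tz": 0,"yaw": 0,"grip": 0.1},
    {"tx": 0,"ty": 0,"tz": 0,"yaw": 0,"grip": 0.1},
    {"tx": 0,"ty": 0,"tz": 0,"yaw": 0,"grip": 0.1},
  ],
)

```text
t: 3.88
position: [0.5194, 0.1379, 0.0152]
ee_rot: [0.146, 0.989, 0.0, 0.001]
force: [0.3, 4.4, 5.2]
width: 0.0176
grip_force: 30.0
```

>>> step_arm(
  targets=[
    {"tx": 0,"ty": 0,"tz": -0.3,"yaw": 0,"grip": 0.1},
    {"tx": 0,"ty": 0,"tz": -0.8,"yaw": 0,"grip": 0.1},
    {"tx": 0,"ty": 0,"tz": -1.5,"yaw": 0,"grip": 0.1},
    {"tx": 0,"ty": 0,"tz": -2.5,"yaw": 0,"grip": 0.1},
    {"tx": 0,"ty": 0,"tz": -2.5,"yaw": 0,"grip": 0.1},
    {"tx": 0,"ty": 0,"tz": -2.5,"yaw": 0,"grip": 0.1},
  ],
)

```text
t: 4.62
position: [0.5188, 0.1374, 0.0398]
ee_rot: [0.146, 0.989, 0.0, 0.0]
force: [-1.0, 0.1, -0.3]
width: 0.0176
grip_force: 30.0
```

```bash
python3 -c "
from h import *
go(.519,.1382,.0155,73.2)
s=ctrl.get_state();print(s['grip_force'],s['wrist_torque'])
a,d=cap('scene','sc2')
cv2.imwrite('pics/crop4.png',cv2.resize(a[200:280,330:430,::-1],(750,600),interpolation=cv2.INTER_CUBIC))"
```

```text
pos [0.5188 0.1374 0.0398] angY 73.23 t 4.625 F [-0.98  0.15 -0.26] w 0.01757006615736799 -> t(cm) [0.006 0.08  2.429] yaw 0.03178676045502016
29.998501539230347 [0.00384216 0.01137187 0.02449908]
```

View pics/crop4.png

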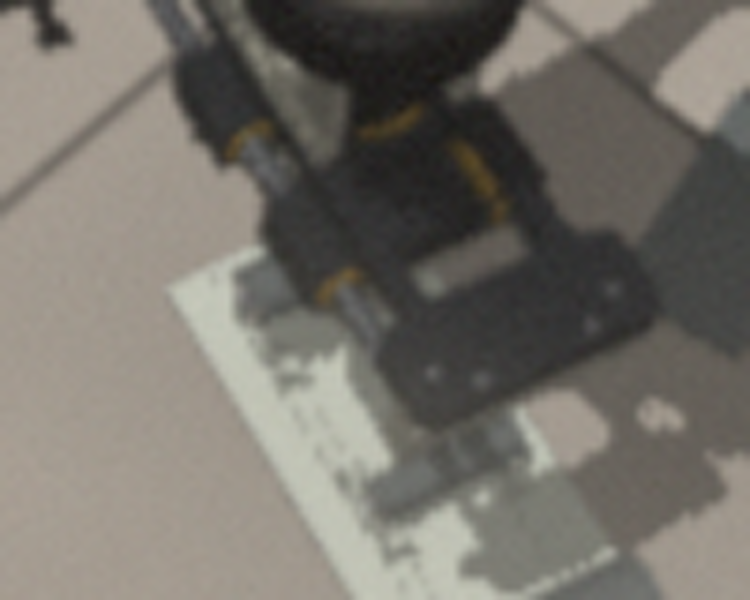

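The cell is lifted and steady (its end is at crop (265,290), above the bay). Next I carry it to above the cradle.

```bash
python3 -c "
from h import *
go(.5461,-.3135,.11,97.35)"
```

```text
pos [0.5187 0.1374 0.0396] angY 73.24 t 4.675 F [0.19 0.21 0.35] w 0.017695761389204052 -> t(cm) [-15.629 -42.387  -7.042] yaw -24.114058605966846
```

>>> step_arm(
  targets=[
    {"tx": 0,"ty": 0,"tz": -4,"yaw": 0,"grip": 0.1},
    {"tx": 0,"ty": 0,"tz": -7,"yaw": 0,"grip": 0.1},
    {"tx": -1.5,"ty": -4,"tz": -7,"yaw": -2,"grip": 0.1},
    {"tx": -3.3,"ty": -9,"tz": -7,"yaw": -5,"grip": 0.1},
    {"tx": -5.2,"ty": -14,"tz": -7,"yaw": -8,"grip": 0.1},
    {"tx": -7.0,"ty": -19,"tz": -7,"yaw": -11,"grip": 0.1},
    {"tx": -8.8,"ty": -24,"tz": -7,"yaw": -14,"grip": 0.1},
    {"tx": -10.7,"ty": -29,"tz": -7,"yaw": -17,"grip": 0.1},
    {"tx": -12.5,"ty": -34,"tz": -7,"yaw": -20,"grip": 0.1},
    {"tx": -14.0,"ty": -38,"tz": -7,"yaw": -22,"grip": 0.1},
    {"tx": -15.0,"ty": -41,"tz": -7,"yaw": -24.1,"grip": 0.1},
    {"tx": -15.6,"ty": -42.4,"tz": -7,"yaw": -24.1,"grip": 0.1},
  ],
)

```text
t: 6.18
position: [0.5455, -0.315, 0.109]
ee_rot: [-0.063, 0.998, 0.0, -0.0]
force: [-0.3, 0.4, -1.3]
width: 0.0178
grip_force: 30.0
```

```bash
python3 -c "
from h import *
go(.5461,-.3135,.11,97.35)
a,d=cap('scene','sc3');b,d2=cap('top','top3')
print(pix('scene',[.5461,-.3135,.11]),pix('top',[.5461,-.3135,.11]))
f=lambda im:cv2.resize(im[:,:,::-1],(400,400),interpolation=cv2.INTER_CUBIC)
cv2.imwrite('pics/crop5.png',np.hstack([f(a[75:165,185:275]),f(b[150:240,392:482])]))"
```

```text
pos [ 0.5455 -0.315   0.109 ] angY 97.21 t 6.175 F [-0.31  0.42 -1.28] w 0.017796161917143505 -> t(cm) [-0.083  0.142 -0.096] yaw -0.13667810568932737
[[232.3767499  109.25324279]] [[438.48668067 195.42447776]]
```

View pics/crop5.png

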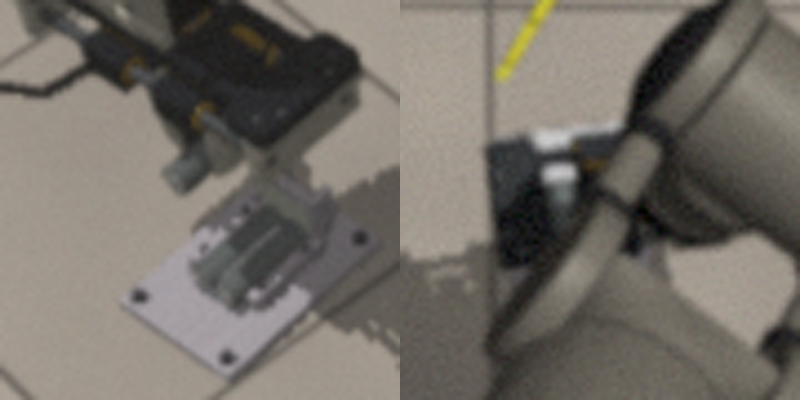

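```bash
cat > cyl.py <<'E'
from h import *
from scipy.optimize import least_squares
r=.00925;yaw0=np.radians(7.35);o=np.array([.5416,-.3145])
def loc(w): # cradle-ish frame
    c,s=np.cos(yaw0),np.sin(yaw0);d=w[:,:2]-o
    return np.c_[d[:,0]*c+d[:,1]*s,-d[:,0]*s+d[:,1]*c,w[:,2]]
for n in('top','scene'):
    q=loc(np.load(f'pics/W_{n}.npy').reshape(-1,3));q=q[~np.isnan(q[:,2])]
    # plate face & pair
    m=(abs(q[:,0])<.022)&(abs(q[:,1])<.022)&(q[:,2]>.0205)&(q[:,2]<.033)
    p=q[m]
    def f(v): 
        d0=np.hypot(p[:,1]-v[0]-v[1]*p[:,0]-.00925,p[:,2]-v[2]);d1=np.hypot(p[:,1]-v[0]-v[1]*p[:,0]+.00925,p[:,2]-v[2]);return np.minimum(d0,d1)-r
    S=least_squares(f,[0,0,.0173],loss='soft_l1',f_scale=.001);print(n,'pair y0,slope,z',S.x.round(4),m.sum(),np.std(S.fun)if 0 else S.cost)
    e=q[(abs(q[:,1])<.006)&(q[:,2]>.02)&(q[:,2]<.05)];print(' pair x range',np.percentile(e[e[:,2]<.029][:,0],[0,2,98,100]).round(4))
    e=q[(abs(q[:,1])<.02)&(q[:,2]>.033)&(q[:,2]<.06)&(abs(q[:,0])<.07)];print(' plate pts',len(e),np.percentile(e[:,0],[0,5,25,50,75,95,100]).round(4),e[:,2].max())
p_=ctrl.camera_params('scene');K=p_['camera_matrix'];R=cv2.Rodrigues(np.array(p_['rvec'],float))[0]
d=np.nanmedian(np.array([ctrl.capture('scene')[1] for _ in range(5)]),0)
v,u=np.mgrid[100:128,215:245];dd=d[100:128,215:245]
W=((np.stack([(u-K[0,2])/K[0,0]*dd,(v-K[1,2])/K[1,1]*dd,dd],-1)-np.array(p_['tvec']).ravel())@R).reshape(-1,3)
s=ctrl.get_state();T=s['position'];q=loc(W);t=loc(T[None])[0];print('tcp local',t.round(4))
m=(q[:,2]>t[2]-.012)&(q[:,2]<t[2]+.02)&(q[:,0]>t[0]+.011)&(q[:,0]<t[0]+.034)&(abs(q[:,1]-t[1])<.02)
p=q[m]
f=lambda v:np.hypot(p[:,1]-v[0],p[:,2]-v[1])-r
S=least_squares(f,[t[1],t[2]+.005],loss='soft_l1',f_scale=.001);print('cell rel tcp y,z',(S.x-t[1:]).round(4),'abs y',S.x[0].round(4),m.sum(),S.cost,'xmax rel tcp',(np.sort(p[:,0])[-8:]-t[0]).round(4))
g=p[(p[:,0]-t[0]).argsort()];print(((g-t)[::12]*1000).round(1))
E
python3 cyl.py
```

```text
top pair y0,slope,z [-0.0014 -0.0099  0.0178] 201 9.840011644737654e-05
 pair x range [-0.0322 -0.0317  0.3281  0.4283]
 plate pts 68 [-0.0552 -0.0534 -0.0459 -0.0404 -0.0372 -0.0344 -0.0336] 0.052338441733388016
scene pair y0,slope,z [0.0001 0.0114 0.0161] 175 4.32980964272696e-05
 pair x range [-0.0349 -0.0345  0.4236  0.4273]
 plate pts 99 [-0.0567 -0.0548 -0.0425 -0.0375 -0.0351 -0.0345 -0.0343] 0.05060351671914293
tcp local [0.0048 0.0018 0.1097]
cell rel tcp y,z [-0.0009  0.0033] abs y 0.0009 68 6.283793947963618e-05 xmax rel tcp [0.0294 0.0296 0.0296 0.0296 0.0297 0.0299 0.0301 0.0305]
[[11.7  7.5  7. ]
 [15.9  5.5  9.4]
 [20.1  3.7 11.8]
 [23.7  3.8 11.6]
 [27.3  4.  11.3]
 [29.4  6.6  0.7]]
```

```bash
cat >> h.py <<'E'
def gl(x,y,z,ang=97.35):
    a=np.radians(7.35);c,s=np.cos(a),np.sin(a);T=ctrl.get_state()['position'];d=T[:2]-[.5416,-.3145]
    print('local',np.round([d[0]*c+d[1]*s,-d[0]*s+d[1]*c,T[2]],4))
    go(.5416+c*x-s*y,-.3145+s*x+c*y,z,ang)
E
python3 -c "
from h import *
gl(.0048,.0010,.0315)"
```

```text
local [0.0048 0.0018 0.1097]
pos [ 0.5461 -0.3121  0.1097] angY 97.4 t 6.525 F [-0.15  0.13  0.36] w 0.01770683679509184 -> t(cm) [-4.000e-03 -8.200e-02  7.825e+00] yaw 0.054602766806240766
```

>>> step_arm(
  targets=[
    {"tx": 0,"ty": -0.08,"tz": 3,"yaw": 0,"grip": 0.1},
    {"tx": 0,"ty": -0.08,"tz": 5.5,"yaw": 0,"grip": 0.1},
    {"tx": 0,"ty": -0.08,"tz": 7,"yaw": 0,"grip": 0.1},
    {"tx": 0,"ty": -0.08,"tz": 7.5,"yaw": 0,"grip": 0.1},
    {"tx": 0,"ty": -0.08,"tz": 7.8,"yaw": 0,"grip": 0.1},
    {"tx": 0,"ty": -0.08,"tz": 7.8,"yaw": 0,"grip": 0.1},
  ],
)

```text
t: 7.28
position: [0.5464, -0.3145, 0.0323]
ee_rot: [-0.064, 0.998, -0.0, 0.0]
force: [-0.1, -0.0, -0.0]
width: 0.0173
grip_force: 30.0
```

```bash
python3 -c "
from h import *
gl(0,.0010,.0315)"
```

```text
local [ 0.0047 -0.0006  0.0323]
pos [ 0.5464 -0.3145  0.0323] angY 97.34 t 7.275 F [-0.07 -0.   -0.01] w 0.01733354176368916 -> t(cm) [0.474 0.16  0.079] yaw -0.014137090859989598
```

>>> step_arm(
  targets=[
    {"tx": 0.1,"ty": 0.1,"tz": 0,"yaw": 0,"grip": 0.1},
    {"tx": 0.2,"ty": 0.1,"tz": 0,"yaw": 0,"grip": 0.1},
    {"tx": 0.3,"ty": 0.1,"tz": 0,"yaw": 0,"grip": 0.1},
    {"tx": 0.4,"ty": 0.1,"tz": 0,"yaw": 0,"grip": 0.1},
    {"tx": 0.4,"ty": 0.1,"tz": 0,"yaw": 0,"grip": 0.1},
    {"tx": 0.4,"ty": 0.1,"tz": 0,"yaw": 0,"grip": 0.1},
  ],
)

```text
t: 8.02
position: [0.5419, -0.3138, 0.0317]
ee_rot: [-0.064, 0.998, 0.0, 0.0]
force: [0.4, -0.7, -0.9]
width: 0.0177
grip_force: 30.0
```

```bash
python3 -c "
from h import *
gl(-.001,.0010,.0315)"
```

```text
local [0.0004 0.0006 0.0317]
pos [ 0.5419 -0.3138  0.0317] angY 97.33 t 8.025 F [ 0.35 -0.69 -0.85] w 0.017705382217421402 -> t(cm) [0.142 0.038 0.017] yaw -0.01901155456620529
```

Not in contact yet, so I continue in small steps.

>>> step_arm(
  targets=[
    {"tx": 0.05,"ty": 0,"tz": 0,"yaw": 0,"grip": 0.1},
    {"tx": 0.1,"ty": 0,"tz": 0,"yaw": 0,"grip": 0.1},
    {"tx": 0.1,"ty": 0,"tz": 0,"yaw": 0,"grip": 0.1},
    {"tx": 0.1,"ty": 0,"tz": 0,"yaw": 0,"grip": 0.1},
  ],
)

```text
t: 8.52
position: [0.5409, -0.3139, 0.0317]
ee_rot: [-0.064, 0.998, 0.0, 0.0]
force: [-0.1, -0.2, -1.0]
width: 0.0179
grip_force: 30.0
```

>>> step_arm(
  targets=[
    {"tx": 0.05,"ty": 0,"tz": 0,"yaw": 0,"grip": 0.1},
    {"tx": 0.1,"ty": 0,"tz": 0,"yaw": 0,"grip": 0.1},
    {"tx": 0.1,"ty": 0,"tz": 0,"yaw": 0,"grip": 0.1},
    {"tx": 0.1,"ty": 0,"tz": 0,"yaw": 0,"grip": 0.1},
  ],
)

```text
t: 9.02
position: [0.5406, -0.314, 0.0318]
ee_rot: [-0.064, 0.998, -0.0, 0.001]
force: [3.9, 1.2, -1.3]
width: 0.0174
grip_force: 30.0
```

Contact with the end plate (Fx 3.9 N) at about the expected place. I'll ease off a little, then lower.

>>> step_arm(
  targets=[
    {"tx": -0.04,"ty": 0,"tz": 0,"yaw": 0,"grip": 0.1},
    {"tx": -0.04,"ty": 0,"tz": 0.1,"yaw": 0,"grip": 0.1},
    {"tx": -0.04,"ty": 0,"tz": 0.15,"yaw": 0,"grip": 0.1},
    {"tx": -0.04,"ty": 0,"tz": 0.2,"yaw": 0,"grip": 0.1},
    {"tx": -0.04,"ty": 0,"tz": 0.2,"yaw": 0,"grip": 0.1},
    {"tx": -0.04,"ty": 0,"tz": 0.2,"yaw": 0,"grip": 0.1},
  ],
)

```text
t: 9.78
position: [0.5407, -0.3143, 0.0299]
ee_rot: [-0.064, 0.998, -0.0, 0.0]
force: [5.1, 0.9, 2.4]
width: 0.0173
grip_force: 30.0
```

```bash
python3 -c "
from h import *
gl(-.001,.0010,.0288)"
```

```text
local [-0.0009  0.0004  0.0299]
pos [ 0.5407 -0.3143  0.0299] angY 97.34 t 9.775 F [5.09 0.89 2.43] w 0.017346632899041845 -> t(cm) [0.009 0.064 0.112] yaw -0.014679978774864821
```

>>> step_arm(
  targets=[
    {"tx": -0.04,"ty": 0,"tz": 0,"yaw": 0,"grip": 0.1},
    {"tx": -0.04,"ty": 0,"tz": 0.05,"yaw": 0,"grip": 0.1},
    {"tx": -0.04,"ty": 0,"tz": 0.05,"yaw": 0,"grip": 0.1},
    {"tx": -0.04,"ty": 0,"tz": 0.05,"yaw": 0,"grip": 0.1},
  ],
)

```text
t: 10.28
position: [0.5406, -0.314, 0.0291]
ee_rot: [-0.064, 0.998, 0.0, -0.0]
force: [3.9, 0.5, 1.0]
width: 0.0175
grip_force: 30.0
```

>>> step_arm(
  targets=[
    {"tx": 0,"ty": 0,"tz": 0.05,"yaw": 0,"grip": 0.1},
    {"tx": 0,"ty": 0,"tz": 0.05,"yaw": 0,"grip": 0.1},
    {"tx": 0,"ty": 0,"tz": 0.05,"yaw": 0,"grip": 0.1},
  ],
)

```text
t: 10.65
position: [0.5406, -0.314, 0.0288]
ee_rot: [-0.064, 0.998, 0.0, -0.0]
force: [1.9, 0.5, 2.7]
width: 0.0173
grip_force: 30.0
```

>>> step_arm(
  targets=[
    {"tx": 0,"ty": 0,"tz": 0.05,"yaw": 0,"grip": 0.1},
    {"tx": 0,"ty": 0,"tz": 0.05,"yaw": 0,"grip": 0.1},
    {"tx": 0,"ty": 0,"tz": 0.05,"yaw": 0,"grip": 0.1},
  ],
)

```text
t: 11.02
position: [0.5407, -0.3141, 0.0286]
ee_rot: [-0.064, 0.998, -0.0, 0.0]
force: [0.8, 0.6, 6.6]
width: 0.0174
grip_force: 30.0
```

Contact height matches the seat (axis 4.7 mm above TCP, so 28.6 mm), and the side force is small. I'll press to about 10 N while holding it.

>>> step_arm(
  targets=[
    {"tx": 0,"ty": 0,"tz": 0.02,"yaw": 0,"grip": 0.1},
    {"tx": 0,"ty": 0,"tz": 0.04,"yaw": 0,"grip": 0.1},
    {"tx": 0,"ty": 0,"tz": 0.04,"yaw": 0,"grip": 0.1},
    {"tx": 0,"ty": 0,"tz": 0.04,"yaw": 0,"grip": 0.1},
    {"tx": 0,"ty": 0,"tz": 0.04,"yaw": 0,"grip": 0.1},
  ],
)

```text
t: 11.65
position: [0.5407, -0.3143, 0.0285]
ee_rot: [-0.064, 0.998, -0.0, 0.0]
force: [1.0, 0.9, 6.3]
width: 0.0176
grip_force: 30.0
```

```bash
python3 - <<'E'
from h import *
F=[]
for i in range(16):
    a=ctrl.capture('scene')[0];s=ctrl.get_state();F.append(s['force'])
F=np.array(F);print(F.mean(0).round(2),F.std(0).round(2),F[:,2].round(1),s['width'],s['wrist_torque'].round(3));gl(-.001,0,.0286)
cv2.imwrite('pics/crop6.png',cv2.resize(a[85:160,200:290,::-1],(720,600),interpolation=cv2.INTER_CUBIC))
E
```

```text
[0.93 0.02 7.14] [0.42 0.58 0.43] [7.3 6.9 6.8 7.9 7.9 6.4 7.  7.4 7.  7.2 7.5 7.4 7.2 6.9 6.2 7.2] 0.01714244044483118 [ 0.158 -0.128 -0.014]
local [-0.0009  0.0003  0.0285]
pos [ 0.5407 -0.3143  0.0285] angY 97.33 t 12.45 F [0.76 0.31 7.17] w 0.01714244044483118 -> t(cm) [ 0.012 -0.034 -0.011] yaw -0.015160018427792465
```

View pics/crop6.png

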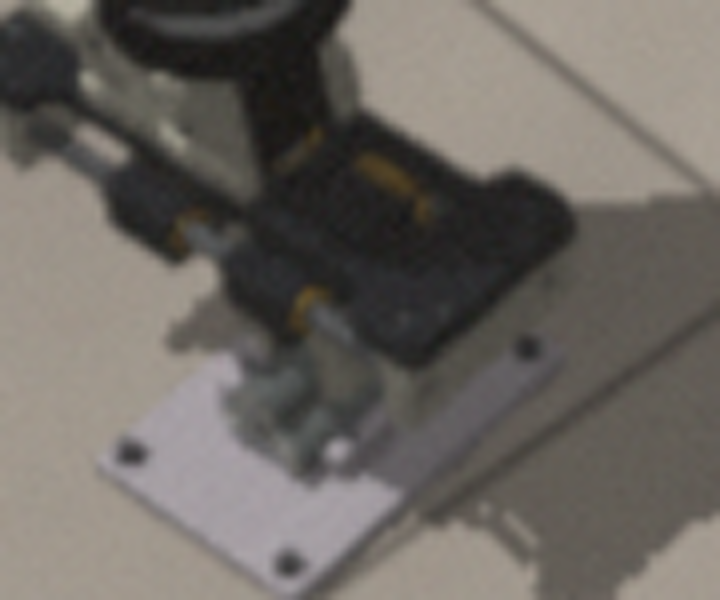

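The cell lies on top of the pair, with three round ends visible at crop (250,360), (240,400) and (305,450). The push is 7 N. I'll check the moment, then press a little more.

>>> step_arm(
  targets=[
    {"tx": 0,"ty": 0,"tz": 0.03,"yaw": 0,"grip": 0.1},
    {"tx": 0,"ty": 0,"tz": 0.03,"yaw": 0,"grip": 0.1},
    {"tx": 0,"ty": 0,"tz": 0.03,"yaw": 0,"grip": 0.1},
  ],
)

```text
t: 12.82
position: [0.5407, -0.3145, 0.0284]
ee_rot: [-0.064, 0.998, -0.0, 0.0]
force: [0.2, -0.5, 6.9]
width: 0.0179
grip_force: 30.0
```

```bash
cat > f.py <<'E'
from h import *
S=[]
for i in range(14):
    ctrl.capture('scene');s=ctrl.get_state();S.append(np.r_[s['force'],s['wrist_torque'],s['position'],s['width']])
S=np.array(S);print(S.mean(0).round(4),S.std(0).round(4),s['t'])
E
python3 f.py
```

```text
[ 6.1360e-01  2.8230e-01  7.6579e+00  3.3800e-02 -6.3800e-02 -2.0000e-04
  5.4070e-01 -3.1450e-01  2.8400e-02  1.7600e-02] [5.201e-01 4.827e-01 3.711e-01 3.320e-02 3.060e-02 2.080e-02 0.000e+00
 0.000e+00 0.000e+00 2.000e-04] 13.525
```

>>> step_arm(
  targets=[
    {"tx": 0,"ty": 0,"tz": 0.03,"yaw": 0,"grip": 0.1},
    {"tx": 0,"ty": 0,"tz": 0.05,"yaw": 0,"grip": 0.1},
    {"tx": 0,"ty": 0,"tz": 0.05,"yaw": 0,"grip": 0.1},
    {"tx": 0,"ty": 0,"tz": 0.05,"yaw": 0,"grip": 0.1},
  ],
)

```text
t: 14.02
position: [0.5407, -0.3145, 0.0283]
ee_rot: [-0.064, 0.998, -0.001, 0.0]
force: [0.7, 1.0, 10.8]
width: 0.0177
grip_force: 30.0
```

```bash
python3 f.py
```

```text
[-0.4849  0.3953 10.8382  0.107   0.0785  0.0109  0.5407 -0.3145  0.0283
  0.0175] [4.023e-01 5.013e-01 5.079e-01 3.280e-02 2.990e-02 2.790e-02 0.000e+00
 0.000e+00 0.000e+00 2.000e-04] 14.725
```

```bash
python3 - <<'E'
from h import *
from scipy.optimize import least_squares
p_=ctrl.camera_params('scene');K=p_['camera_matrix'];R=cv2.Rodrigues(np.array(p_['rvec'],float))[0]
d=np.median(np.array([ctrl.capture('scene')[1] for _ in range(6)]),0)
v,u=np.mgrid[115:155,215:260];dd=d[115:155,215:260]
W=((np.stack([(u-K[0,2])/K[0,0]*dd,(v-K[1,2])/K[1,1]*dd,dd],-1)-np.array(p_['tvec']).ravel())@R).reshape(-1,3)
a=np.radians(7.35);c,s=np.cos(a),np.sin(a);D=W[:,:2]-[.5416,-.3145]
q=np.c_[D[:,0]*c+D[:,1]*s,-D[:,0]*s+D[:,1]*c,W[:,2]]
p=q[(q[:,0]>.011)&(q[:,0]<.029)&(abs(q[:,1])<.02)&(q[:,2]>.02)&(q[:,2]<.05)]
k=[(0,.016),(-.00925,0),(.00925,0)]
f=lambda v:np.min([np.hypot(p[:,1]-v[0]-y,p[:,2]-v[1]-z) for y,z in k],0)-.00925
S=least_squares(f,[0,.0165],loss='soft_l1',f_scale=.001);print(len(p),S.x.round(4),'rms',np.sqrt(np.median(S.fun**2)),np.sort(p[:,2])[-5:])
t=p[p[:,2]>S.x[1]+.013]
S2=least_squares(lambda v:np.hypot(t[:,1]-v[0],t[:,2]-v[1])-.00925,[0,.033],loss='soft_l1',f_scale=.001);print('top cell alone y,z',S2.x.round(4),len(t))
E
```

```text
99 [-0.0001  0.0155] rms 0.0005272364929431554 [0.04114625 0.04128203 0.04166434 0.04181525 0.04189018]
top cell alone y,z [-0.0003  0.0314] 57
```

The depth data fit the triangle: the cell is centred to within 0.3 mm and about 16 mm above the pair. The push is a steady 10.8 N, so I'm handing in.

```bash
python3 -c "
from h import *
print(ctrl.finish_job())"
```

```text
the job is handed in; nothing more can be done
None
```

The cell lies in the groove on the pair, button end forward and flat end against the end plate; the arm was pressing it down at about 10.8 N when I handed in, and I saw no judging result.

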